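# Screw down the lid of a specimen carrier

## Robot

A 6-joint arm with a two-finger parallel gripper is mounted at the origin on the work surface. World frame = base frame: x ahead of the robot, y to its left, z up, the work surface at z = 0. Lengths are in m, angles in rad, forces in N, time in s.
With the tool pointing down it reaches from about 0.375 to 0.9 m from the base axis. Payload 3.1 kg.
Tool frame: the origin (TCP) lies on the centre line of the jaws, within the pads' length; the fingertips stand 25 mm ahead of it and the grasp point (between the pads) lies 6 mm ahead of it; x points along the fingers, y is the direction in which the jaws open and shut, and the axes are right-handed (so a half turn about x gives the same grasp; the last joint's range is limited). The gripper opens to 87 mm and grips with 3 to 60 N. Pads are 19 mm wide; open, the fingers measure 117 mm over their backs; the gripper's body (75 mm by 190 mm) begins 51 mm behind the grasp point.
Start: joints at [-1.482, 0.527, 1.433, -0, 1.181, -0.178], TCP at [0.165, -0.603, 0.248] pointing down, gripper open.
Joint ranges: [-3.08, 3.08], [-0.75, 2.2], [0.22, 2.44], [-1.43, 4.57], [0, 2.65], [-2.85, 2.85]. Speed limits (rad/s): [2.79, 2.79, 3.14, 3.14, 3.14, 3.14].

## Interface

Orientations are given as a unit quaternion [x, y, z, w].
In Python, from rig import robot gives the robot as it stands. The module is installed in compiled form; this text tells all that it offers.
- The arm moves only by the tool move_arm, never from a script. Its argument "commands" is a list of rows, each a list of 5 numbers: the gripper's target within -1 to 1 (shut at 1, half-way at 0, fully open at -1), then the shift along the tool's x, y, z in mm, then the turn about the tool's x in degrees. A call has 1 to 8 rows; each row is the pose to reach, as a shift and turn from the pose commanded when the call began, along the tool's axes at that moment; what a row does not reach only later rows make up. A row lasts 1/12 s, in which the tool goes at most 41.7 mm and 7.16 degrees, less where a joint would pass 70% of its speed; a pose out of reach is approached as far as the arm can. A call with a gripper value outside its range is refused whole. The fingers move at their own pace and stop on an object; "newtons" is the grip in N (left out, the last holds). Time passes only in rows, so rows that repeat a pose let the fingers close. It gives the time, the measured TCP pose, the force and the opening at its end, in the units of the state.
- robot.get_obs(): the state, without advancing time (a new reading comes with each control period).
- robot.camera(name): name is "scene" or "side" or "wrist"; returns a dict with "image" (420x560x3 uint8, red, green, blue), "fx", "fy", "cx", "cy" (pixels), "xyz" and "rotation" of the camera in the world; the wrist camera has in their place "tool_from_camera" (4x4, takes a point from camera to tool coordinates, whose origin is the TCP and whose axes are the tool frame's). Camera axes: x right, y down, z forward; pixel columns grow to the right and rows downward; lengths in m; the calibration is good to about 2 mm. The wrist camera is an equidistant fisheye: a pixel r from the principal point sees the ray r / f radians off the axis. A picture is of the moment at which its call begins: read the wrist's pose just before it. There is no depth.
- robot.hand_in(): hands the job in, once; it reports no verdict.
Trained networks look in a picture, given as the dict that the camera call returned (one of the last four; its "shot" number tells which), for a name from the list of things; names that differ only in an ending like _2 or _b are one class to them, and where a whole thing is asked for, a point or a joint stands for the part that bears it (a point fixed in the world has none). Each returns a list of dicts, best first, with "p" (0 to 1); they miss things now and then, are a little off and sometimes report something else, mostly with a low value. They report only what shows in the picture. A call takes as long as a camera call.
- robot.regions_of(picture, name): "pixels" (420x560 bool, what is visible of it) and "bbox" ([left, top, right, bottom] in pixels, round what is visible of it).
The state is a dict: "time": time; "q": joint angles; "joint_velocities": joint speeds; "joint_torque": joint torques, N m; "position": TCP position; "tool_rot": TCP orientation; "ft_force": force on the tool from outside, world axes, zero at the start; "moment": the same for the moment, N m; "grip_width": finger opening in m.
Only numpy, scipy, OpenCV 4.12 (cv2) and the standard library are available. Lean on these libraries where they do the work, as an engineer would, in place of code of your own. Each camera call takes 0.05 s, during which the arm holds its last target.

## Task

The wing screw that locks the lid of the grey specimen carrier is loose. Push its wings round clockwise with the fingertips, stroke after stroke, until the screw is fully home and springily tight on the lid, without forcing it; do not grip it between the fingers, do not lift anything, do not shove the carrier, leave everything standing on it and beside it where it is, and finish clear of everything.

Things in the scene. Friction and masses are not known exactly. Their poses are not given: they have to be found in the camera images.
- case: Specimen carrier: loose grey box, about 3 kg, with a flat white lid; 208 mm (x) by 288 mm (y), lid top 105 mm above its underside, where the origin lies (centre). z up, y along the long side; yaw within about 0.45 rad. On the lid: the wing screw and a steel bow handle.
- screw_axis (a point): Where the screw's vertical axis meets the lid's top face: 20 mm from the lid's middle towards the case's +x, 105 mm above the table. Its axes are those of the case.
- handle_mid (a point): Middle of the fixed bow handle's bar: round, 10 mm thick, parallel to the case's y, 38 mm from the screw's axis towards -x (the robot's side), its centre 44 mm (top 49 mm) above the lid; feet at y = -66 and +66 mm. It passes over the wings' sweep, so a finger cannot circle the screw all round: it has room only on the bar's +x side.
- screw (a joint): Turn of the wing screw, rad, growing clockwise seen from above: 0 all the way out, 7.854 fully home (wings parallel to the case's long side). Starts 4.4 to 7.3 rad short of home. At value u the wings point along the angles -u (wing a) and pi - u (wing b) in the case's xy plane, counted counterclockwise from its x axis. 
- screw_foot (a point): Centre of the screw's underside, on its axis: 2.5 mm above the lid when home; the screw sinks 8 mm per turn, so loose it is up to 10 mm higher. It turns against about 0.045 N m (1.5 N at a wing) and stays where left. Past home a seal resists by about 0.5 N m per rad and turns it back a little when let go.
- wing_a (a point): Middle of one wing, 29 mm from the axis, 12 mm above the foot; x axis points outwards along it. Black wing screw: foot disc 30 mm across, 4 mm thick; hub 25 mm across below, 20 mm above, 20 mm high; two opposite straight upright wings 7 mm thick, reaching 40 mm from the axis, from 4 to 20 mm above the foot (2 to 22 mm at their ends).
- wing_b (a point): Middle of the other, opposite wing, 29 mm from the axis.
- cup_center (a point): Bystander: white specimen cup with a red cap, 54 mm across and 55 mm high, standing loose on the lid near one short end, about 105 mm from the screw's axis along the case's y (either side; the vial is on the other). Its centre, half-way up.
- vial_center (a point): Bystander: brown bottle 32 mm across and 52 mm high, standing loose on the lid at the other end. Its centre, half-way up.
- spray_center (a point): Bystander: white bottle 60 mm across and 140 mm high, standing on the table on the case's +y side. Its centre, half-way up.
- tray: Bystander: open steel tray 130 by 150 by 40 mm high on the table on the case's -y side. Origin: centre of its underside.

How it is judged:
By the outcome, as a careful person would: the job done as asked, in the order asked, and still so for the second after the job is handed in, with the robot touching nothing.
It also fails if it takes over 58 s, if anything falls off the work surface, if the arm or the gripper's body presses on something with over 40 N, if the wrist force passes 120 N, or if a joint passes its speed limit or range.

## Working session

There is one attempt and no reset: what is moved stays moved. The work goes in short steps, Python scripts to look and compute and a tool call to move; the robot and the scene stay as the last step left them, time stands still between calls to the robot, and variables do not carry over. Pictures are saved under pics/ and viewed, and the job is handed in when it is done.

Besides the shell and the picture viewer there is one more tool, called after "Call:" in YAML: its name, and indented under it one key for each argument. move_arm: Moves the arm, as the interface text tells. Its arguments: {"type":"object","properties":{"commands":{"type":"array","items":{"type":"array","items":{"type":"number"}}},"newtons":{"type":"number"}},"required":["commands"]}

```bash
mkdir -p pics; cat > h.py <<'E'
import numpy as np, cv2
from rig import robot
def save(c,n): cv2.imwrite(f'pics/{n}.png',c['image'][:,:,::-1])
E
python3 - <<'E'
from h import *
o=robot.get_obs()
for k in o: print(k,np.round(o[k],4))
import pickle
for n in ['scene','side','wrist']:
    c=robot.camera(n); save(c,n+'0'); print(n,{k:(np.round(v,4).tolist()) for k,v in c.items() if k!='image'})
    pickle.dump(c,open(n+'0.pkl','wb'))
E
```

```text
time 0.0
q [-1.4825  0.5284  1.4339 -0.      1.1814 -0.1785]
joint_velocities [-0.0007 -0.0003  0.0005 -0.0001 -0.0003  0.0004]
joint_torque [-1.40000e-03 -4.40046e+01 -1.76591e+01  6.33000e-02  5.82000e-02
 -2.00000e-04]
position [ 0.1648 -0.6022  0.2466]
tool_rot [ 0.7009  0.0948 -0.7008  0.0933]
ft_force [ 0.0915 -1.2027  0.1055]
moment [ 0.0256 -0.0018  0.0115]
grip_width 0.0872
scene {'fx': 475.4277, 'fy': 475.4277, 'cx': 273.7507, 'cy': 207.6938, 'xyz': [1.2057, 0.496, 0.675], 'rotation': [0.3961, 0.7948, -0.4064, -0.2151], 'shot': 1}
side {'fx': 422.3674, 'fy': 422.3674, 'cx': 282.4689, 'cy': 208.4962, 'xyz': [-0.0198, 0.6136, 0.8811], 'rotation': [-0.3604, 0.8406, -0.3725, 0.1575], 'shot': 2}
wrist {'fx': 325.1923, 'fy': 325.1923, 'cx': 274.6711, 'cy': 207.6269, 'tool_from_camera': [[-0.0008, -0.2407, 0.9706, -0.1383], [1.0, 0.0004, 0.0009, 0.0001], [-0.0006, 0.9706, 0.2407, -0.0661], [0.0, 0.0, 0.0, 1.0]], 'shot': 3}
```

View pics/scene0.png

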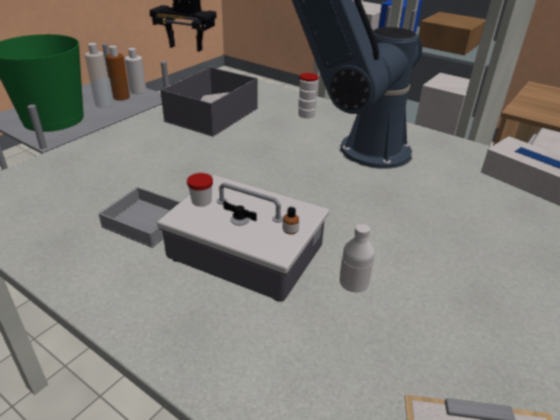

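View pics/side0.png

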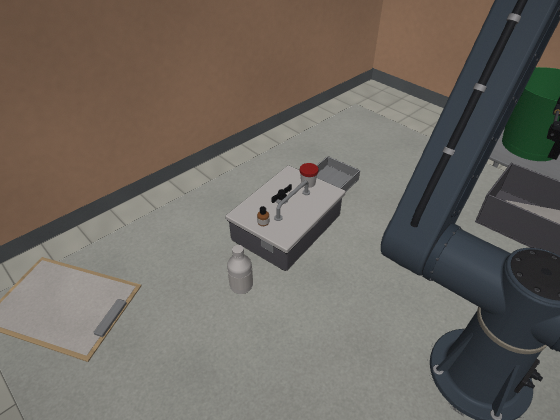

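View pics/wrist0.png

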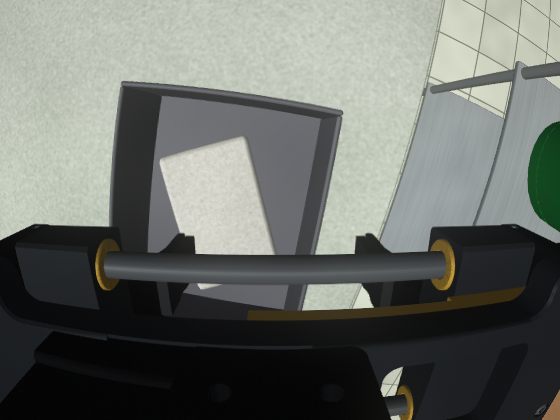

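```bash
python3 - <<'E'
from h import *
import pickle
for n,(l,t,w,h) in dict(scene=(150,160,190,142),side=(215,150,140,130)).items():
    c=pickle.load(open(n+'0.pkl','rb'))
    im=c['image'][t:t+h,l:l+w,::-1]
    cv2.imwrite(f'pics/{n}0z.png',cv2.resize(im,None,fx=4,fy=4,interpolation=cv2.INTER_CUBIC))
E
```

```text
(no output)
```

View pics/scene0z.png

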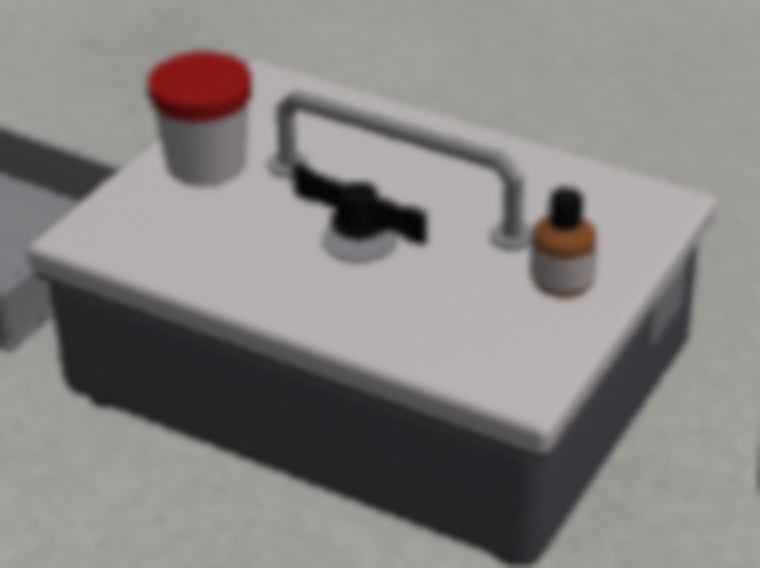

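View pics/side0z.png

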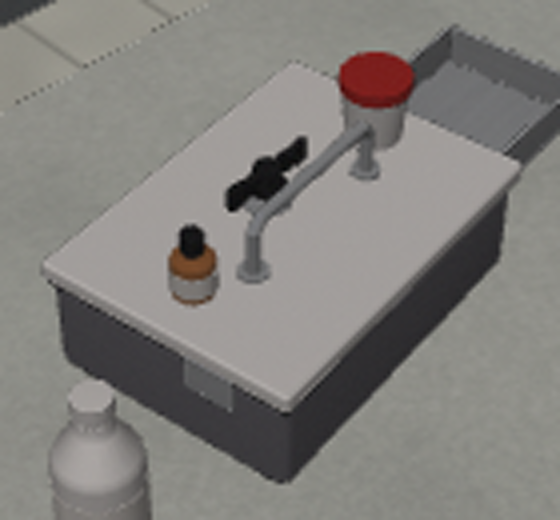

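```bash
cat >> h.py <<'E'
import pickle
from scipy.spatial.transform import Rotation as R
from scipy.optimize import least_squares
def proj(c,P):
    Rm=R.from_quat(c['rotation']).as_matrix(); p=(np.atleast_2d(P)-c['xyz'])@Rm
    return np.c_[c['cx']+c['fx']*p[:,0]/p[:,2], c['cy']+c['fy']*p[:,1]/p[:,2]]
def c2w(cs,P):
    x,y,a=cs; P=np.atleast_2d(P)
    return np.c_[x+np.cos(a)*P[:,0]-np.sin(a)*P[:,1], y+np.sin(a)*P[:,0]+np.cos(a)*P[:,1], P[:,2]]
E
python3 - <<'E'
from h import *
S=pickle.load(open('scene0.pkl','rb'));D=pickle.load(open('side0.pkl','rb'))
print(R.from_quat(S['rotation']).as_matrix()[:,2], S['rotation'])
cor=np.array([[.104,-.144,.105],[.104,.144,.105],[-.104,.144,.105],[-.104,-.144,.105]])*[0.99,0.993,1]
ps=np.array([[32,247],[545,440],[716,205],[250,62]])/4+[150,160]-.4
pd=np.array([[297,63],[45,270],[290,402],[522,165]])/4+[215,150]-.4
f=lambda p:np.r_[(proj(S,c2w(p[:3],cor))-ps).ravel(),(proj(D,c2w(p[:3],cor))-pd).ravel()]
r=least_squares(f,[.6,0,0]);print(r.x,np.round(r.fun,1))
for cam,q in((S,ps),(D,pd)):
    g=lambda p:(proj(cam,c2w(p[:3],cor))-q).ravel()
    print(least_squares(g,[.6,0,0]).x)
cs=r.x
# wing ends top: scene (295,170) & (425,215)
for cam,ends in((S,np.array([[297,172],[424,222]])/4+[150,160]-.4),(D,np.array([[233,195],[303,150]])/4+[215,150]-.4)):
    def g(p):
        u,z=p; a=-u
        P=np.array([[.02+.0365*np.cos(a),.0365*np.sin(a),z],[.02-.0365*np.cos(a),-.0365*np.sin(a),z]])
        d=proj(cam,c2w(cs,P))-ends; return d.ravel()
    for u0 in(1.5,0,1.5+np.pi):
        r=least_squares(g,[u0,.127],x_scale=[1,.01]);print(r.x,r.cost,r.fun)
print(c2w(cs,[[.02,0,.105],[-.018,0,.149]]))
E
```

```text
[-0.6639114  -0.47547487 -0.5771874 ] [ 0.39612746  0.79478093 -0.40635114 -0.2151396 ]
[ 0.60578605 -0.00469493  0.16438267] [-1.1 -0.1  0.7 -1.8  0.9 -2.4  1.3 -1.1 -1.3 -1.  -1.5 -2.1 -1.1 -0.7
  0.2 -0.6]
[ 0.60926034 -0.00290649  0.1597194 ]
[ 0.60111701 -0.00363444  0.17070359]
[1.63403958 0.13238193] 0.6100698695710225 [ 0.83301587  0.49559793 -0.04541708 -0.52777295]
[1.63403969 0.13238193] 0.6100698695761646 [ 0.83301702  0.49559688 -0.04541817 -0.52777203]
[7.91722487 0.13238193] 0.6100698695706478 [ 0.8330157   0.49559808 -0.04541691 -0.52777309]
[-1.45949161  0.12946334] 0.8346633569992266 [-0.97424981  0.56876396 -0.28430647 -0.56199769]
[-1.45949164  0.12946334] 0.8346633569988169 [-0.97424955  0.56876411 -0.28430674 -0.56199786]
[4.82369348 0.12946334] 0.834663357001111 [-0.97424772  0.56876516 -0.28430856 -0.56199905]
[[ 0.62551644 -0.00142206  0.105     ]
 [ 0.5880287  -0.00764051  0.149     ]]
```

```bash
python3 - <<'E'
from h import *
o=robot.get_obs()
M=R.from_quat(o['tool_rot']).as_matrix();print(M.round(3))
y=np.degrees(np.arctan2(M[1,1],M[0,1])); print('tool y yaw',y,'q1,q6 deg',np.degrees(o['q'][[0,5]]))
t=np.array([.6255,-.0014,.30]); print(M.T@(t-o['position'])*1000)
S=pickle.load(open('scene0.pkl','rb'))
im=S['image'][0:60,130:240,::-1]; cv2.imwrite('pics/grip.png',cv2.resize(im,None,fx=6,fy=6,interpolation=cv2.INTER_CUBIC))
E
```

```text
[[-0.     0.264 -0.965]
 [ 0.002 -0.965 -0.264]
 [-1.    -0.002 -0.   ]]
tool y yaw -74.71261741492025 q1,q6 deg [-84.94196369 -10.2291275 ]
[ -52.29547025 -458.31264422 -602.91738688]
```

View pics/grip.png

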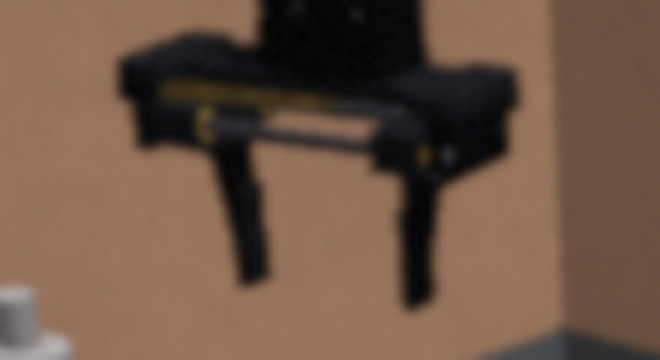

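Call:
move_arm:
  commands:
    - [1,-3,-26,-31,0]
    - [1,-6,-52,-62,0]
    - [1,-8,-78,-94,0]
    - [1,-11,-104,-125,0]
    - [1,-14,-130,-156,0]
    - [1,-17,-156,-188,0]
    - [1,-20,-182,-219,0]
    - [1,-22,-208,-250,0]
  newtons: 10

```text
time: 0.82
position: [0.3518, -0.3345, 0.2697]
tool_rot: [0.701, 0.094, -0.701, 0.094]
ft_force: [1.2, -0.8, -0.3]
grip_width: 0.0414
```

Call:
move_arm:
  commands:
    - [1,0,-26,-31,0]
    - [1,0,-52,-62,0]
    - [1,0,-78,-94,0]
    - [1,0,-104,-125,0]
    - [1,0,-130,-156,0]
    - [1,0,-156,-188,0]
    - [1,0,-182,-219,0]
    - [1,0,-208,-250,0]

```text
time: 1.48
position: [0.5381, -0.0677, 0.2694]
tool_rot: [-0.701, -0.094, 0.701, -0.094]
ft_force: [0.5, -0.7, -0.4]
grip_width: 0.0008
```

Call:
move_arm:
  commands:
    - [1,0,-26,-31,0]
    - [1,0,-42,-53,0]
    - [1,0,-42,-53,0]
    - [1,0,-42,-53,0]

```text
time: 1.82
position: [0.5777, -0.014, 0.269]
tool_rot: [-0.7, -0.095, 0.701, -0.095]
ft_force: [-0.1, 0.3, -0.1]
grip_width: 0.0004
```

```bash
python3 - <<'E'
from h import *
o=robot.get_obs(); print(o['time'],o['position'],o['tool_rot'],o['joint_velocities'].round(3),o['grip_width'],o['ft_force'])
c=robot.camera('wrist'); save(c,'w1'); pickle.dump((o,c),open('w1.pkl','wb'))
for n in ['screw','case','cup_center','vial_center']:
    for r in robot.regions_of(c,n)[:2]: print(n,round(r['p'],2),r['bbox'])
E
```

```text
1.8167 [ 0.57766022 -0.01397493  0.26900929] [-0.70031169 -0.09513379  0.70103204 -0.09522175] [-0.045 -0.014  0.033 -0.009  0.002 -0.003] 0.0003627535077295491 [-0.11204617  0.25461517 -0.13497992]
screw 0.87 [228.4, 131.4, 322.4, 162.0]
case 0.78 [133.3, 47.9, 431.4, 250.0]
cup_center 0.76 [361.8, 155.3, 430.5, 219.0]
vial_center 0.76 [140.6, 138.9, 185.0, 174.3]
vial_center 0.56 [133.8, 52.0, 429.3, 248.1]
```

View pics/w1.png

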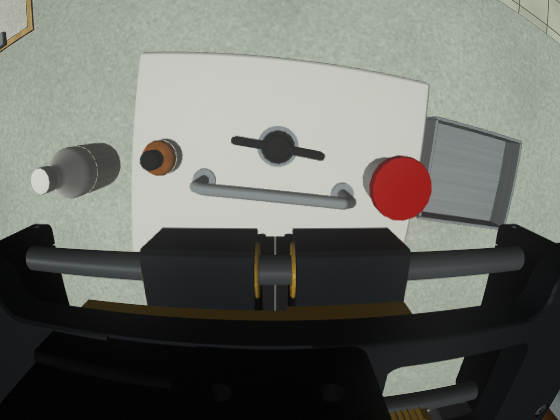

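```bash
cat >> h.py <<'E'
def wproj(o,c,P):
    T=np.eye(4);T[:3,:3]=R.from_quat(o['tool_rot']).as_matrix();T[:3,3]=o['position']
    W=T@np.array(c['tool_from_camera']); p=(np.atleast_2d(P)-W[:3,3])@W[:3,:3]
    rho=np.hypot(p[:,0],p[:,1]);th=np.arctan2(rho,p[:,2])
    return np.c_[c['cx']+c['fx']*th*p[:,0]/rho,c['cy']+c['fy']*th*p[:,1]/rho]
E
python3 - <<'E'
from h import *
o,c=pickle.load(open('w1.pkl','rb'))
im=c['image'][40:250,125:435,::-1]; cv2.imwrite('pics/w1z.png',cv2.resize(im,None,fx=2.5,fy=2.5,interpolation=cv2.INTER_CUBIC))
im=c['image'][115:180,215:340,::-1]; cv2.imwrite('pics/w1zz.png',cv2.resize(im,None,fx=6,fy=6,interpolation=cv2.INTER_CUBIC))
E
```

```text
(no output)
```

View pics/w1z.png

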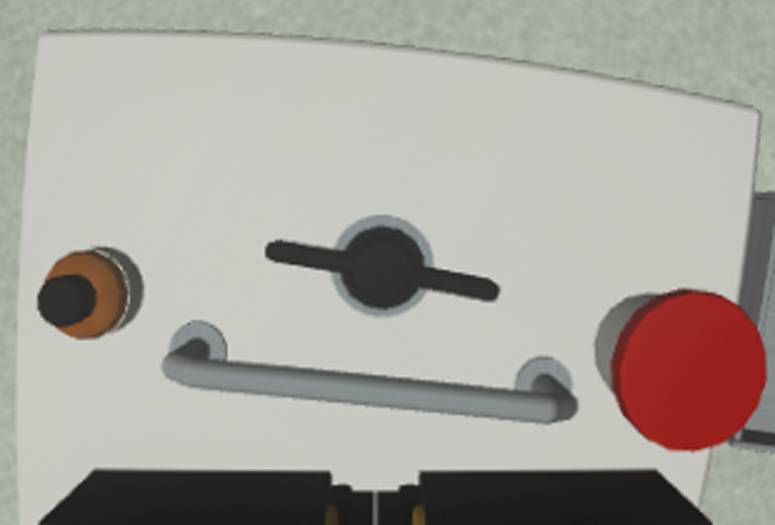

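View pics/w1zz.png

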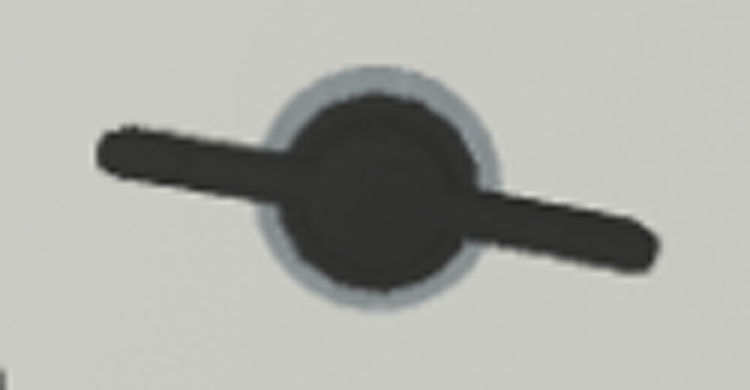

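```bash
python3 - <<'E'
from h import *
o,c=pickle.load(open('w1.pkl','rb'))
P=np.array([[.1035,.1435,.105],[.1035,-.1435,.105],[-.018,.066,.107],[-.018,-.066,.107],[.02,0,.107]])
q=np.array([[141.8,53.2],[428.2,84],[204.5,177],[342.8,190.5],[278.3,146.3]])-.3
g=lambda p:(wproj(o,c,c2w(p[:3],P))-q).ravel()
r=least_squares(g,[.6,0,.16]);print(r.x,r.fun.round(1))
cs=r.x
S=pickle.load(open('scene0.pkl','rb'));D=pickle.load(open('side0.pkl','rb'))
print(c2w(cs,[[.02,0,.105]]))
ends=np.array([[231.2,140.5],[325,156.2]])-.3
def g(p):
    a,z=p[0],p[1]; u=np.array([np.cos(a),np.sin(a)])
    Q=np.array([[.02+p[2]-.04*u[0],p[3]-.04*u[1],z],[.02+p[2]+.04*u[0],p[3]+.04*u[1],z]])
    return np.r_[(wproj(o,c,c2w(cs,Q))-ends).ravel(),p[2]*500,p[3]*500]
r=least_squares(g,[-1.65,.13,0,0],x_scale=[1,.01,.01,.01]);print(r.x,r.fun)
E
```

```text
[ 0.60773865 -0.00679307  0.16865841] [-1.6 -1.9  2.2 -1.7  0.1  2.  -0.2  2.4 -0.3 -1. ]
[[ 0.62745487 -0.00343587  0.105     ]]
[-1.63471180e+00  1.34844316e-01 -7.52337482e-04 -5.48365595e-05] [-0.03095548 -0.08437864  0.0356668  -0.07408066 -0.37616874 -0.02741828]
```

```bash
cat >> h.py <<'E'
A=np.array([.6264,-.0027]); YAW=np.degrees(.1667)
def plan(tgts,o=None):
    """tgts: list of (theta case deg, r mm, d mm, tcp z m[, yaw offset])"""
    o=o or robot.get_obs(); M=R.from_quat(o['tool_rot']).as_matrix()
    y0=np.degrees(np.arctan2(M[1,1],M[0,1])); print('t',round(o['time'],2),'pos',o['position'].round(4),'yaw case',round(y0-YAW,1),'q6',o['q'][5].round(2),'F',o['ft_force'].round(1))
    for th,r,d,z in tgts:
        t=np.radians(th+YAW); u=np.array([np.cos(t),np.sin(t)]); n=np.array([-u[1],u[0]])
        p=np.r_[A+(r*u+d*n)/1000,z]; s=M.T@(p-o['position'])*1000
        print((th,r,d),[1]+s.round(1).tolist()+[round((y0-YAW-th+180)%360-180,1)])
E
python3 - <<'E'
from h import *
plan([(-94,32,25,.2),(-94,32,25,.139),(-94,32,13,.139)])
E
```

```text
t 2.07 pos [ 0.5767 -0.0165  0.2695] yaw case -84.4 q6 1.08 F [ 0.3 -0.5 -0.3]
(-94, 32, 25) [1, 69.5, 35.4, -70.9, np.float64(9.6)]
(-94, 32, 25) [1, 130.5, 35.4, -70.9, np.float64(9.6)]
(-94, 32, 13) [1, 130.5, 33.4, -59.1, np.float64(9.6)]
```

Call:
move_arm:
  commands:
    - [1,0,15,-35,5]
    - [1,20,35,-71,9.6]
    - [1,50,35,-71,9.6]
    - [1,80,35,-71,9.6]
    - [1,110,35,-71,9.6]
    - [1,130,35,-71,9.6]
    - [1,130,35,-71,9.6]

```text
time: 2.65
position: [0.6512, -0.031, 0.1344]
tool_rot: [-0.702, -0.035, 0.71, -0.033]
ft_force: [-0.8, -0.7, -1.3]
grip_width: 0.0005
```

```bash
python3 - <<'E'
from h import *
print(robot.get_obs()['q'].round(2))
c=robot.camera('wrist'); save(c,'w2')
for n,(l,t,w,h) in dict(scene=(150,120,190,142),side=(215,110,140,130)).items():
    c=robot.camera(n)
    im=c['image'][t:t+h,l:l+w,::-1]
    cv2.imwrite(f'pics/{n}2z.png',cv2.resize(im,None,fx=4,fy=4,interpolation=cv2.INTER_CUBIC))
plan([(-94,32,14,.139),(-94,32,12,.139),(-120,32,13,.139)])
E
```

```text
[-0.22  0.7   1.45 -0.    1.01  1.26]
t 2.8 pos [ 0.6559 -0.0313  0.1408] yaw case -93.9 q6 1.26 F [-0.4  0.1  0.5]
(-94, 32, 14) [1, 1.7, 0.7, 12.6, np.float64(0.1)]
(-94, 32, 12) [1, 1.7, 0.7, 14.6, np.float64(0.1)]
(-120, 32, 13) [1, 1.7, 3.1, 28.9, np.float64(26.1)]
```

View pics/w2.png

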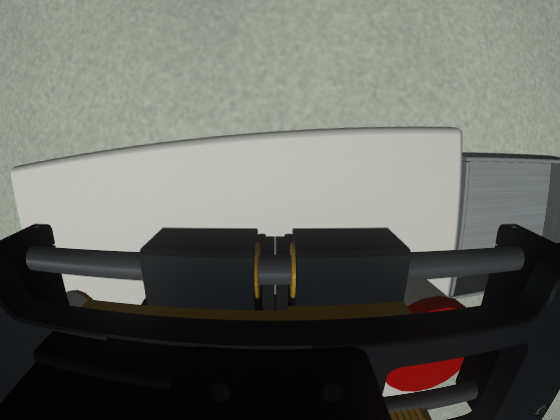

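View pics/scene2z.png

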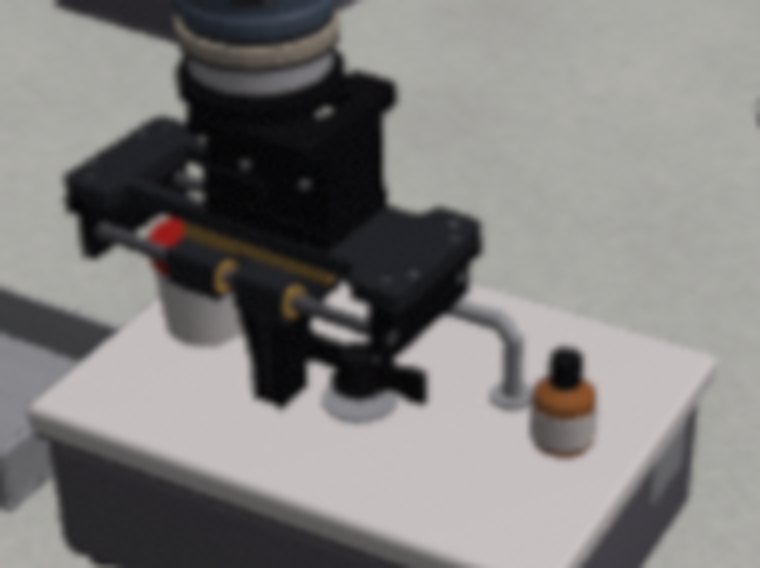

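View pics/side2z.png

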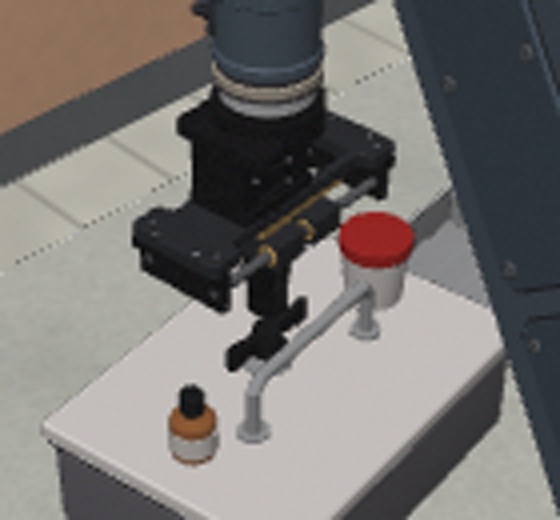

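```bash
python3 - <<'E'
from h import *
plan([(-94,32,17,.139),(-94,32,13,.139),(-98,32,13,.139),(-102,32,13,.139),(-106,32,13,.139),(-110,32,13,.139),(-115,32,13,.139),(-120,32,13,.139),])
E
```

```text
t 2.8 pos [ 0.6559 -0.0313  0.1408] yaw case -93.9 q6 1.26 F [-0.4  0.1  0.5]
(-94, 32, 17) [1, 1.8, 0.7, 9.6, np.float64(0.1)]
(-94, 32, 13) [1, 1.7, 0.7, 13.6, np.float64(0.1)]
(-98, 32, 13) [1, 1.7, 1.5, 15.9, np.float64(4.1)]
(-102, 32, 13) [1, 1.7, 2.2, 18.2, np.float64(8.1)]
(-106, 32, 13) [1, 1.7, 2.7, 20.5, np.float64(12.1)]
(-110, 32, 13) [1, 1.7, 3.0, 22.9, np.float64(16.1)]
(-115, 32, 13) [1, 1.7, 3.2, 25.9, np.float64(21.1)]
(-120, 32, 13) [1, 1.7, 3.1, 28.9, np.float64(26.1)]
```

Call:
move_arm:
  commands:
    - [1,1.7,0.7,5,0]
    - [1,1.7,0.7,9.6,0]
    - [1,1.7,0.7,13.6,0]
    - [1,1.7,1.5,15.9,4]
    - [1,1.7,2.2,18.2,8]
    - [1,1.7,2.7,20.5,12]
    - [1,1.7,3.0,22.9,16]

```text
time: 3.38
position: [0.6339, -0.0361, 0.1393]
tool_rot: [0.706, -0.065, -0.702, -0.064]
ft_force: [2.4, -1.3, -1.8]
grip_width: 0.0006
```

```bash
python3 - <<'E'
from h import *
o=robot.get_obs(); print(o['moment'].round(3))
plan([(-114,32,13,.139),(-118,32,13,.139),(-120,32,13,.139),(-120,32,23,.139),(-120,32,23,.165),(60,32,25,.175),])
E
```

```text
[-0.117 -0.256 -0.016]
t 3.38 pos [ 0.6339 -0.0361  0.1393] yaw case -110.1 q6 1.52 F [ 2.4 -1.3 -1.8]
(-114, 32, 13) [1, 0.2, 1.3, 2.7, np.float64(3.9)]
(-118, 32, 13) [1, 0.2, 2.0, 5.0, np.float64(7.9)]
(-120, 32, 13) [1, 0.2, 2.3, 6.2, np.float64(9.9)]
(-120, 32, 23) [1, 0.3, 4.0, -3.6, np.float64(9.9)]
(-120, 32, 23) [1, -25.7, 4.0, -3.8, np.float64(9.9)]
(60, 32, 25) [1, -35.9, -67.3, 32.4, np.float64(-170.1)]
```

Call:
move_arm:
  commands:
    - [1,0.2,1.3,2.7,3.9]
    - [1,0.2,2.0,5.0,7.9]
    - [1,0.2,2.3,6.2,9.9]
    - [1,0.2,2.3,6.2,9.9]
    - [1,0,4,-3.6,9.9]
    - [1,-18,4,-3.6,9.9]
    - [1,-36,4,-3.6,9.9]
    - [1,-36,4,-8,3]

```text
time: 4.05
position: [0.641, -0.0412, 0.1778]
tool_rot: [0.704, -0.081, -0.701, -0.081]
ft_force: [1.0, 0.5, 0.2]
grip_width: 0.0006
```

```bash
python3 - <<'E'
from h import *
plan([(60,32,25,.175)]); o=robot.get_obs()
M=R.from_quat(o['tool_rot']).as_matrix()
print('waypoint +x', M.T@(np.r_[A+[.045,.01],.175]-o['position'])*1000)
E
```

```text
t 4.05 pos [ 0.641  -0.0412  0.1778] yaw case -112.7 q6 1.56 F [1.  0.5 0.2]
(60, 32, 25) [1, 2.6, -69.1, 43.7, np.float64(-172.7)]
waypoint +x [  2.89761558 -54.09869817 -18.55977233]
```

Call:
move_arm:
  commands:
    - [1,0,-9,5,-7]
    - [1,0,-18,11,-14]
    - [1,0,-27,16,-21]
    - [1,0,-36,22,-28]
    - [1,0,-45,28,-35]
    - [1,0,-53,33,-42]
    - [1,0,-61,38,-49]
    - [1,0,-69,43,-56]

```text
time: 4.72
position: [0.6133, 0.0366, 0.1745]
tool_rot: [-0.658, -0.26, 0.658, -0.26]
ft_force: [-0.6, 0.4, -0.2]
grip_width: 0.0004
```

Call:
move_arm:
  commands:
    - [1,0,0,0,-7]
    - [1,0,0,0,-14]
    - [1,0,0,0,-21]
    - [1,0,0,0,-28]
    - [1,0,0,0,-35]
    - [1,0,0,0,-42]
    - [1,0,0,0,-49]
    - [1,0,0,0,-56]

```text
time: 5.38
position: [0.6134, 0.0362, 0.1744]
tool_rot: [0.459, 0.538, -0.459, 0.538]
ft_force: [0.7, -0.6, -0.7]
grip_width: 0.0005
```

Call:
move_arm:
  commands:
    - [1,0,0,0,-7]
    - [1,0,0,0,-14]
    - [1,0,0,0,-21]
    - [1,0,0,0,-28]
    - [1,0,0,0,-35]
    - [1,0,0,0,-42]
    - [1,0,0,0,-49]
    - [1,0,0,0,-56]

```text
time: 6.05
position: [0.6134, 0.0361, 0.1744]
tool_rot: [0.152, 0.691, -0.152, 0.69]
ft_force: [0.4, -0.7, -1.3]
grip_width: 0.0008
```

```bash
python3 - <<'E'
from h import *
c=robot.camera('scene'); im=c['image'][110:260,150:340,::-1]
cv2.imwrite(f'pics/s3.png',cv2.resize(im,None,fx=4,fy=4,interpolation=cv2.INTER_CUBIC))
c=robot.camera('wrist');save(c,'w3')
plan([(60,32,25,.139),(60,32,13,.139)])
E
```

```text
t 6.15 pos [0.6135 0.0361 0.1744] yaw case 55.2 q6 -1.25 F [-0.1  0.1  0.5]
(60, 32, 25) [1, 35.4, 0.2, 0.6, np.float64(-4.8)]
(60, 32, 13) [1, 35.4, 1.2, 12.6, np.float64(-4.8)]
```

View pics/s3.png

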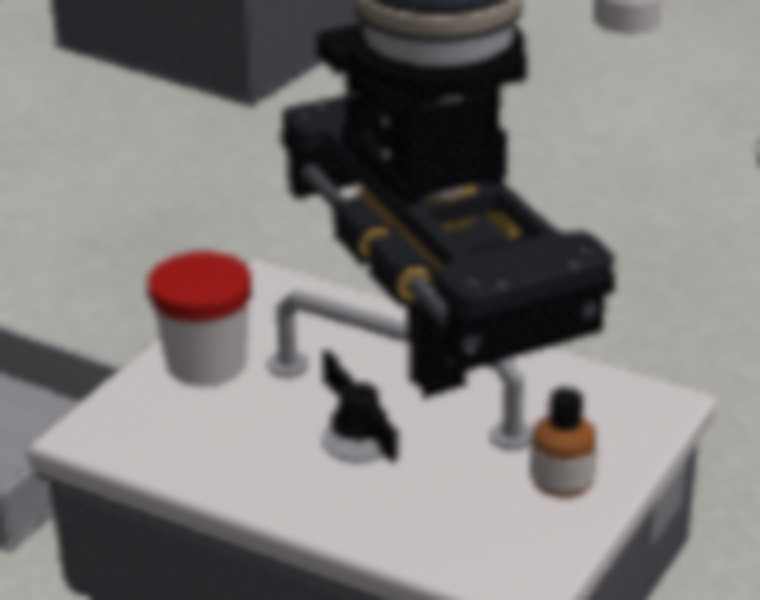

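View pics/w3.png

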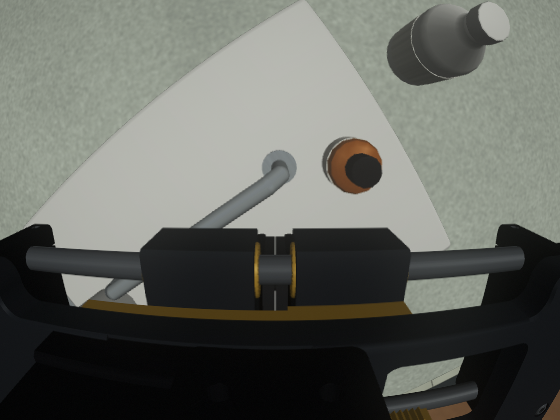

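Call:
move_arm:
  commands:
    - [1,9,0,0,-4.8]
    - [1,18,0,0,-4.8]
    - [1,27,0,0,-4.8]
    - [1,35.5,0,0,-4.8]
    - [1,35.5,0,0,-4.8]
    - [1,35.5,0.5,5,-4.8]
    - [1,35.5,1,9,-4.8]
    - [1,35.5,1.2,12.6,-4.8]

```text
time: 6.82
position: [0.6266, 0.0317, 0.1387]
tool_rot: [0.126, 0.696, -0.126, 0.696]
ft_force: [-1.6, 1.4, -0.4]
grip_width: 0.0003
```

```bash
python3 - <<'E'
from h import *
plan([(t,32,13,.139) for t in range(55,14,-5)])
E
```

```text
t 6.82 pos [0.6266 0.0317 0.1387] yaw case 59.9 q6 -1.34 F [-1.6  1.4 -0.4]
(55, 32, 13) [1, -0.3, 0.7, 1.7, np.float64(4.9)]
(50, 32, 13) [1, -0.3, 1.5, 4.6, np.float64(9.9)]
(45, 32, 13) [1, -0.3, 2.0, 7.6, np.float64(14.9)]
(40, 32, 13) [1, -0.3, 2.2, 10.6, np.float64(19.9)]
(35, 32, 13) [1, -0.3, 2.2, 13.6, np.float64(24.9)]
(30, 32, 13) [1, -0.3, 1.9, 16.6, np.float64(29.9)]
(25, 32, 13) [1, -0.3, 1.4, 19.6, np.float64(34.9)]
(20, 32, 13) [1, -0.3, 0.6, 22.5, np.float64(39.9)]
(15, 32, 13) [1, -0.3, -0.5, 25.3, np.float64(44.9)]
```

Call:
move_arm:
  commands:
    - [1,0,0.7,1.7,5]
    - [1,0,1.5,4.6,10]
    - [1,0,2.0,7.6,15]
    - [1,0,2.2,10.6,20]
    - [1,0,2.2,13.6,25]
    - [1,0,1.9,16.6,30]
    - [1,0,1.4,19.6,35]
    - [1,0,0.6,22.5,40]

```text
time: 7.48
position: [0.6471, 0.0252, 0.1383]
tool_rot: [0.358, 0.61, -0.357, 0.609]
ft_force: [-0.1, 1.5, -1.6]
grip_width: 0.0006
```

```bash
python3 - <<'E'
from h import *
plan([(t,32,13,.139) for t in range(15,-24,-5)])
c=robot.camera('scene'); im=c['image'][110:260,150:340,::-1]
cv2.imwrite(f'pics/s4.png',cv2.resize(im,None,fx=4,fy=4,interpolation=cv2.INTER_CUBIC))
E
```

```text
t 7.48 pos [0.6471 0.0252 0.1383] yaw case 19.7 q6 -0.64 F [-0.1  1.5 -1.6]
(15, 32, 13) [1, -0.7, 1.2, 3.9, np.float64(4.7)]
(10, 32, 13) [1, -0.7, 2.0, 6.8, np.float64(9.7)]
(5, 32, 13) [1, -0.7, 2.5, 9.8, np.float64(14.7)]
(0, 32, 13) [1, -0.7, 2.8, 12.8, np.float64(19.7)]
(-5, 32, 13) [1, -0.7, 2.8, 15.8, np.float64(24.7)]
(-10, 32, 13) [1, -0.7, 2.5, 18.8, np.float64(29.7)]
(-15, 32, 13) [1, -0.7, 2.0, 21.8, np.float64(34.7)]
(-20, 32, 13) [1, -0.7, 1.2, 24.7, np.float64(39.7)]
```

View pics/s4.png

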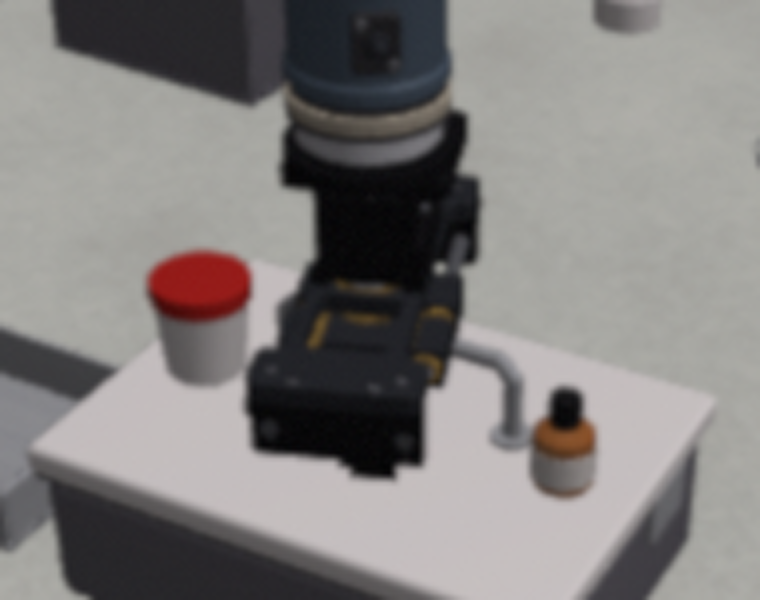

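Call:
move_arm:
  commands:
    - [1,-0.5,1.2,3.5,5]
    - [1,-0.5,2,6.6,10]
    - [1,-0.5,2.5,9.8,15]
    - [1,-0.5,2.8,12.8,20]
    - [1,-0.5,2.8,15.8,25]
    - [1,-0.5,2.5,18.8,30]
    - [1,-0.5,2.0,21.8,35]
    - [1,-0.5,1.2,24.7,40]

```text
time: 8.2
position: [0.6604, 0.0041, 0.1388]
tool_rot: [0.545, 0.452, -0.544, 0.451]
ft_force: [-0.3, 2.7, -2.5]
grip_width: 0.0005
```

```bash
python3 - <<'E'
from h import *
plan([(t,32,13,.139) for t in range(-25,-64,-5)])
E
```

```text
t 8.2 pos [0.6604 0.0041 0.1388] yaw case -20.2 q6 0.02 F [-0.3  2.7 -2.5]
(-25, 32, 13) [1, -0.2, 0.8, 2.7, np.float64(4.8)]
(-30, 32, 13) [1, -0.2, 1.6, 5.6, np.float64(9.8)]
(-35, 32, 13) [1, -0.2, 2.1, 8.6, np.float64(14.8)]
(-40, 32, 13) [1, -0.2, 2.3, 11.6, np.float64(19.8)]
(-45, 32, 13) [1, -0.2, 2.3, 14.6, np.float64(24.8)]
(-50, 32, 13) [1, -0.2, 2.1, 17.6, np.float64(29.8)]
(-55, 32, 13) [1, -0.2, 1.5, 20.6, np.float64(34.8)]
(-60, 32, 13) [1, -0.2, 0.7, 23.5, np.float64(39.8)]
```

Call:
move_arm:
  commands:
    - [1,0,0.8,2.8,5]
    - [1,0,1.6,5.6,10]
    - [1,0,2.1,8.6,15]
    - [1,0,2.3,11.6,20]
    - [1,0,2.3,14.6,25]
    - [1,0,2.1,17.6,30]
    - [1,0,1.5,20.6,35]
    - [1,0,0.7,23.5,40]

```text
time: 8.87
position: [0.6578, -0.0196, 0.1393]
tool_rot: [0.667, 0.238, -0.665, 0.238]
ft_force: [0.8, 1.5, -0.9]
grip_width: 0.0004
```

```bash
python3 - <<'E'
from h import *
plan([(t,32,13,.139) for t in range(-65,-104,-5)])
E
```

```text
t 8.87 pos [ 0.6578 -0.0196  0.1393] yaw case -60.2 q6 0.68 F [ 0.8  1.5 -0.9]
(-65, 32, 13) [1, 0.3, -0.0, 3.3, np.float64(4.8)]
(-70, 32, 13) [1, 0.3, 0.8, 6.2, np.float64(9.8)]
(-75, 32, 13) [1, 0.3, 1.3, 9.2, np.float64(14.8)]
(-80, 32, 13) [1, 0.3, 1.5, 12.2, np.float64(19.8)]
(-85, 32, 13) [1, 0.2, 1.5, 15.2, np.float64(24.8)]
(-90, 32, 13) [1, 0.2, 1.3, 18.2, np.float64(29.8)]
(-95, 32, 13) [1, 0.2, 0.7, 21.2, np.float64(34.8)]
(-100, 32, 13) [1, 0.2, -0.1, 24.1, np.float64(39.8)]
```

Call:
move_arm:
  commands:
    - [1,0,0,3.2,5]
    - [1,0,0.8,6.2,10]
    - [1,0,1.3,9.2,15]
    - [1,0,1.5,12.2,20]
    - [1,0,1.5,15.2,25]
    - [1,0,1.3,18.2,30]
    - [1,0,0.7,21.2,35]
    - [1,0,-0.1,24.1,40]

```text
time: 9.53
position: [0.6398, -0.0357, 0.1396]
tool_rot: [0.709, -0.005, -0.706, -0.004]
ft_force: [1.8, -0.1, -1.3]
grip_width: 0.0007
```

```bash
python3 - <<'E'
from h import *
plan([(-105,32,13,.139),(-110,32,13,.139),(-115,32,13,.139),(-120,32,13,.139),(-120,32,23,.139),(-120,32,23,.175)])
E
```

```text
t 9.53 pos [ 0.6398 -0.0357  0.1396] yaw case -100.2 q6 1.35 F [ 1.8 -0.1 -1.3]
(-105, 32, 13) [1, 0.6, 0.1, 3.5, np.float64(4.8)]
(-110, 32, 13) [1, 0.6, 0.9, 6.4, np.float64(9.8)]
(-115, 32, 13) [1, 0.6, 1.4, 9.4, np.float64(14.8)]
(-120, 32, 13) [1, 0.6, 1.7, 12.4, np.float64(19.8)]
(-120, 32, 23) [1, 0.6, 5.0, 2.9, np.float64(19.8)]
(-120, 32, 23) [1, -35.4, 5.1, 2.8, np.float64(19.8)]
```

Call:
move_arm:
  commands:
    - [1,0.6,0.1,3.5,5]
    - [1,0.6,0.9,6.4,10]
    - [1,0.6,1.4,9.4,15]
    - [1,0.6,1.7,12.4,20]
    - [1,0.6,1.7,12.4,20]
    - [1,0,5,2.9,20]
    - [1,-18,5,2.9,20]
    - [1,-35.4,5,2.9,20]

```text
time: 10.2
position: [0.635, -0.04, 0.1739]
tool_rot: [-0.695, 0.125, 0.697, 0.125]
ft_force: [0.2, -1.1, -0.2]
grip_width: 0.0004
```

```bash
python3 - <<'E'
from h import *
c=robot.camera('scene'); im=c['image'][110:260,150:340,::-1]
cv2.imwrite(f'pics/s5.png',cv2.resize(im,None,fx=4,fy=4,interpolation=cv2.INTER_CUBIC))
c=robot.camera('side'); im=c['image'][110:240,215:355,::-1]
cv2.imwrite(f'pics/d5.png',cv2.resize(im,None,fx=4,fy=4,interpolation=cv2.INTER_CUBIC))
plan([(60,32,25,.175)])
E
```

```text
t 10.3 pos [ 0.6375 -0.0404  0.1773] yaw case -119.9 q6 1.69 F [ 0.6  1.2 -0.4]
(60, 32, 25) [1, 2.1, -63.6, 48.5, np.float64(-179.9)]
```

View pics/s5.png

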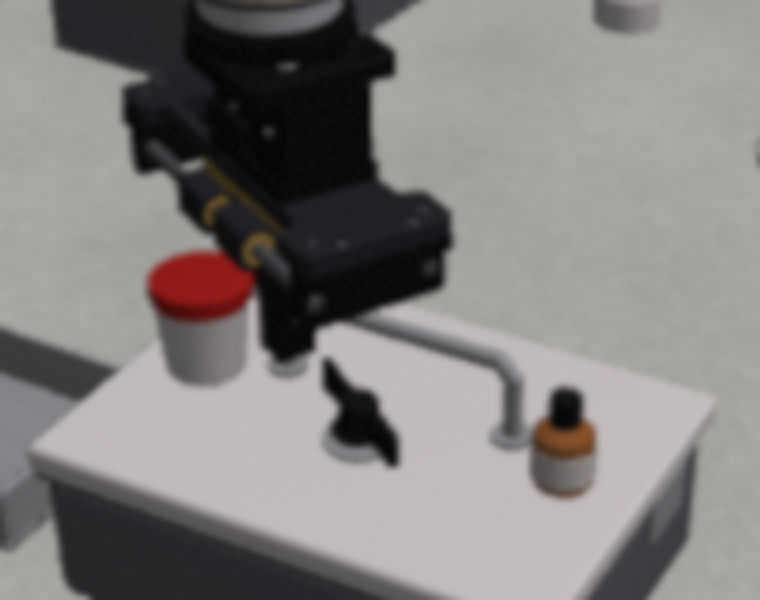

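View pics/d5.png

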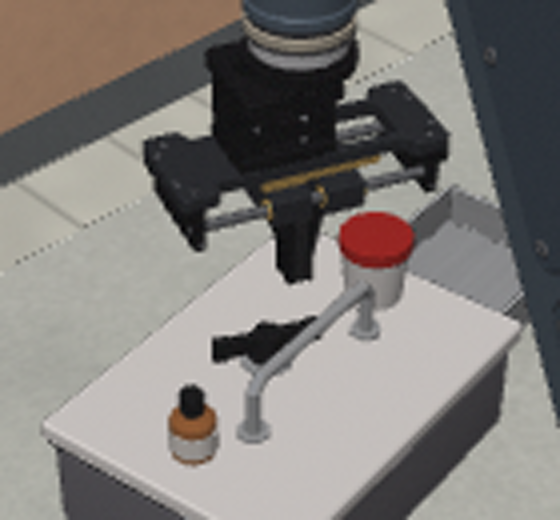

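Call:
move_arm:
  commands:
    - [1,1,-9,6,-7]
    - [1,2,-18,12,-14]
    - [1,2,-27,18,-21]
    - [1,2,-35,25,-28]
    - [1,2,-43,32,-35]
    - [1,2,-50,38,-42]
    - [1,2,-57,44,-49]
    - [1,2,-63.5,48.5,-56]

```text
time: 10.97
position: [0.6111, 0.0373, 0.1714]
tool_rot: [-0.672, -0.219, 0.673, -0.218]
ft_force: [0.2, 0.1, -0.1]
grip_width: 0.0006
```

Call:
move_arm:
  commands:
    - [1,0,0,0,-7]
    - [1,0,0,0,-14]
    - [1,0,0,0,-21]
    - [1,0,0,0,-28]
    - [1,0,0,0,-35]
    - [1,0,0,0,-42]
    - [1,0,0,0,-49]
    - [1,0,0,0,-56]

```text
time: 11.63
position: [0.6115, 0.0367, 0.1714]
tool_rot: [0.491, 0.509, -0.492, 0.508]
ft_force: [-0.9, -0.2, -0.3]
grip_width: 0.0002
```

Call:
move_arm:
  commands:
    - [1,0,0,0,-7]
    - [1,0,0,0,-14]
    - [1,0,0,0,-21]
    - [1,0,0,0,-28]
    - [1,0,0,0,-35]
    - [1,0,0,0,-42]
    - [1,0,0,0,-49]
    - [1,0,0,0,-56]

```text
time: 12.3
position: [0.6115, 0.0367, 0.1714]
tool_rot: [0.195, 0.68, -0.195, 0.679]
ft_force: [0.2, 0.4, 0.1]
grip_width: 0.0005
```

```bash
python3 - <<'E'
from h import *
plan([(60,32,25,.1365),(60,32,17,.1365),(60,32,13,.1365)])
E
```

```text
t 12.3 pos [0.6115 0.0367 0.1714] yaw case 48.4 q6 -1.13 F [0.2 0.4 0.1]
(60, 32, 25) [1, 34.9, 0.9, 2.6, np.float64(-11.6)]
(60, 32, 17) [1, 34.9, 2.5, 10.5, np.float64(-11.6)]
(60, 32, 13) [1, 34.9, 3.3, 14.4, np.float64(-11.6)]
```

Call:
move_arm:
  commands:
    - [1,8,0,0,-6]
    - [1,17,0.9,2.6,-11.6]
    - [1,26,0.9,2.6,-11.6]
    - [1,34.5,0.9,2.6,-11.6]
    - [1,34.5,0.9,2.6,-11.6]
    - [1,34.5,1.7,6.5,-11.6]
    - [1,34.5,2.5,10.5,-11.6]
    - [1,34.5,3.3,14.4,-11.6]

```text
time: 12.97
position: [0.6264, 0.0316, 0.1382]
tool_rot: [0.129, 0.695, -0.128, 0.695]
ft_force: [-1.0, 1.4, -1.1]
grip_width: 0.0003
```

```bash
python3 - <<'E'
from h import *
plan([(t,32,13,.1365) for t in range(55,16,-5)])
E
```

```text
t 12.97 pos [0.6264 0.0316 0.1382] yaw case 59.5 q6 -1.33 F [-1.   1.4 -1.1]
(55, 32, 13) [1, 1.7, 0.9, 1.8, np.float64(4.5)]
(50, 32, 13) [1, 1.7, 1.7, 4.7, np.float64(9.5)]
(45, 32, 13) [1, 1.7, 2.2, 7.7, np.float64(14.5)]
(40, 32, 13) [1, 1.7, 2.5, 10.7, np.float64(19.5)]
(35, 32, 13) [1, 1.7, 2.5, 13.7, np.float64(24.5)]
(30, 32, 13) [1, 1.7, 2.2, 16.7, np.float64(29.5)]
(25, 32, 13) [1, 1.7, 1.7, 19.7, np.float64(34.5)]
(20, 32, 13) [1, 1.7, 0.9, 22.6, np.float64(39.5)]
```

Call:
move_arm:
  commands:
    - [1,0.5,0.9,1.8,5]
    - [1,1,1.7,4.7,10]
    - [1,1.5,2.2,7.7,15]
    - [1,1.5,2.5,10.7,20]
    - [1,1.5,2.5,13.7,25]
    - [1,1.5,2.2,16.7,30]
    - [1,1.5,1.7,19.7,35]
    - [1,1.5,0.9,22.6,40]

```text
time: 13.63
position: [0.6473, 0.025, 0.1365]
tool_rot: [0.36, 0.609, -0.36, 0.608]
ft_force: [-1.2, 1.8, -1.5]
grip_width: 0.0007
```

```bash
python3 - <<'E'
from h import *
plan([(t,32,13,.1365) for t in range(15,-24,-5)])
E
```

```text
t 13.63 pos [0.6473 0.025  0.1365] yaw case 19.3 q6 -0.64 F [-1.2  1.8 -1.5]
(15, 32, 13) [1, -0.0, 1.2, 3.6, np.float64(4.3)]
(10, 32, 13) [1, -0.0, 2.0, 6.5, np.float64(9.3)]
(5, 32, 13) [1, -0.0, 2.6, 9.5, np.float64(14.3)]
(0, 32, 13) [1, -0.0, 2.9, 12.5, np.float64(19.3)]
(-5, 32, 13) [1, -0.0, 2.9, 15.5, np.float64(24.3)]
(-10, 32, 13) [1, -0.1, 2.6, 18.5, np.float64(29.3)]
(-15, 32, 13) [1, -0.1, 2.1, 21.4, np.float64(34.3)]
(-20, 32, 13) [1, -0.1, 1.4, 24.4, np.float64(39.3)]
```

Call:
move_arm:
  commands:
    - [1,0,1.2,3.6,5]
    - [1,0,2,6.5,10]
    - [1,0,2.6,9.5,15]
    - [1,0,2.9,12.5,20]
    - [1,0,2.9,15.5,25]
    - [1,0,2.6,18.5,30]
    - [1,0,2.1,21.4,35]
    - [1,0,1.4,24.4,40]

```text
time: 14.3
position: [0.6606, 0.0043, 0.1364]
tool_rot: [0.547, 0.449, -0.546, 0.448]
ft_force: [-0.7, 2.3, -0.9]
grip_width: 0.0007
```

```bash
python3 - <<'E'
from h import *
plan([(t,32,13,.1365) for t in range(-25,-64,-5)])
E
```

```text
t 14.3 pos [0.6606 0.0043 0.1364] yaw case -20.7 q6 0.03 F [-0.7  2.3 -0.9]
(-25, 32, 13) [1, -0.1, 0.6, 3.0, np.float64(4.3)]
(-30, 32, 13) [1, -0.1, 1.4, 5.9, np.float64(9.3)]
(-35, 32, 13) [1, -0.1, 2.0, 8.8, np.float64(14.3)]
(-40, 32, 13) [1, -0.1, 2.3, 11.8, np.float64(19.3)]
(-45, 32, 13) [1, -0.1, 2.3, 14.8, np.float64(24.3)]
(-50, 32, 13) [1, -0.1, 2.0, 17.8, np.float64(29.3)]
(-55, 32, 13) [1, -0.1, 1.5, 20.8, np.float64(34.3)]
(-60, 32, 13) [1, -0.1, 0.8, 23.7, np.float64(39.3)]
```

Call:
move_arm:
  commands:
    - [1,0,0.6,2.9,4.5]
    - [1,0,1.4,5.8,9.5]
    - [1,0,2,8.8,14.4]
    - [1,0,2.3,11.8,19.3]
    - [1,0,2.3,14.8,24.3]
    - [1,0,2,17.8,29.3]
    - [1,0,1.5,20.8,34.3]
    - [1,0,0.8,23.7,39.3]

```text
time: 14.97
position: [0.6579, -0.0195, 0.1368]
tool_rot: [0.666, 0.239, -0.665, 0.239]
ft_force: [0.8, 2.3, -1.8]
grip_width: 0.0007
```

```bash
python3 - <<'E'
from h import *
plan([(t,32,13,.1365) for t in (-64,-68,-72,-76,-79,-82,-84,-86)])
E
```

```text
t 14.97 pos [ 0.6579 -0.0195  0.1368] yaw case -60.1 q6 0.68 F [ 0.8  2.3 -1.8]
(-64, 32, 13) [1, 0.3, -0.2, 2.9, np.float64(3.9)]
(-68, 32, 13) [1, 0.3, 0.5, 5.2, np.float64(7.9)]
(-72, 32, 13) [1, 0.3, 1.0, 7.5, np.float64(11.9)]
(-76, 32, 13) [1, 0.3, 1.3, 9.9, np.float64(15.9)]
(-79, 32, 13) [1, 0.3, 1.5, 11.7, np.float64(18.9)]
(-82, 32, 13) [1, 0.2, 1.5, 13.5, np.float64(21.9)]
(-84, 32, 13) [1, 0.2, 1.5, 14.7, np.float64(23.9)]
(-86, 32, 13) [1, 0.2, 1.5, 15.9, np.float64(25.9)]
```

Call:
move_arm:
  commands:
    - [1,0,-0.2,2.6,4]
    - [1,0,0.5,5.1,8]
    - [1,0,1,7.5,12]
    - [1,0,1.3,9.9,16]
    - [1,0,1.5,11.7,19]
    - [1,0,1.5,13.5,22]
    - [1,0,1.5,14.7,24]
    - [1,0,1.5,15.9,26]

```text
time: 15.63
position: [0.6473, -0.0314, 0.137]
tool_rot: [0.704, 0.084, -0.701, 0.084]
ft_force: [1.7, 1.2, -1.6]
grip_width: 0.0005
```

```bash
python3 - <<'E'
from h import *
plan([(t,32,13,.1365) for t in (-86,-88,-90,-92,-94,-96,-98,-100)])
E
```

```text
t 15.63 pos [ 0.6473 -0.0314  0.137 ] yaw case -85.9 q6 1.11 F [ 1.7  1.2 -1.6]
(-86, 32, 13) [1, 0.5, -0.8, 0.6, np.float64(0.1)]
(-88, 32, 13) [1, 0.5, -0.4, 1.7, np.float64(2.1)]
(-90, 32, 13) [1, 0.5, 0.0, 2.8, np.float64(4.1)]
(-92, 32, 13) [1, 0.5, 0.4, 4.0, np.float64(6.1)]
(-94, 32, 13) [1, 0.5, 0.7, 5.2, np.float64(8.1)]
(-96, 32, 13) [1, 0.5, 0.9, 6.3, np.float64(10.1)]
(-98, 32, 13) [1, 0.5, 1.2, 7.5, np.float64(12.1)]
(-100, 32, 13) [1, 0.5, 1.4, 8.7, np.float64(14.1)]
```

Call:
move_arm:
  commands:
    - [1,0.5,-0.4,1.2,1]
    - [1,0.5,-0.2,1.8,2]
    - [1,0.5,0,2.4,3]
    - [1,0.5,0,3,4]
    - [1,0.5,0,3,4]

```text
time: 16.05
position: [0.645, -0.0324, 0.1368]
tool_rot: [0.707, 0.059, -0.702, 0.06]
ft_force: [5.7, -0.7, -0.3]
grip_width: 0.0007
```

Call:
move_arm:
  commands:
    - [1,0,0.2,0.6,1]
    - [1,0,0.4,1.2,2]
    - [1,0,0.4,1.2,2]
    - [1,0,0.4,1.2,2]

```text
time: 16.38
position: [0.6448, -0.0328, 0.1369]
tool_rot: [0.708, 0.047, -0.703, 0.048]
ft_force: [6.8, -0.0, -1.4]
grip_width: 0.0006
```

Call:
move_arm:
  commands:
    - [1,0,0.2,0.6,1]
    - [1,0,0.4,1.2,2]
    - [1,0,0.4,1.2,2]
    - [1,0,0.4,1.2,2]

```text
time: 16.72
position: [0.6448, -0.0332, 0.137]
tool_rot: [0.71, 0.035, -0.702, 0.036]
ft_force: [8.9, 0.2, -1.5]
grip_width: 0.0001
```

```bash
python3 - <<'E'
from h import *
plan([(t,32,13,.1365) for t in (-92,-94,-96,-98,-100)])
c=robot.camera('scene'); im=c['image'][110:260,150:340,::-1]
cv2.imwrite(f'pics/s6.png',cv2.resize(im,None,fx=4,fy=4,interpolation=cv2.INTER_CUBIC))
c=robot.camera('side'); im=c['image'][110:240,215:355,::-1]
cv2.imwrite(f'pics/d6.png',cv2.resize(im,None,fx=4,fy=4,interpolation=cv2.INTER_CUBIC))
for i in range(3): print(robot.get_obs()['ft_force'].round(2)); robot.camera('side')
E
```

```text
t 16.72 pos [ 0.6448 -0.0332  0.137 ] yaw case -93.8 q6 1.24 F [ 8.9  0.2 -1.5]
(-92, 32, 13) [1, 0.5, -0.6, 1.3, np.float64(-1.8)]
(-94, 32, 13) [1, 0.5, -0.1, 2.4, np.float64(0.2)]
(-96, 32, 13) [1, 0.5, 0.3, 3.5, np.float64(2.2)]
(-98, 32, 13) [1, 0.5, 0.7, 4.7, np.float64(4.2)]
(-100, 32, 13) [1, 0.5, 1.1, 5.8, np.float64(6.2)]
[ 9.49 -0.5  -1.99]
[ 9.1   1.27 -1.06]
[ 9.27  0.2  -1.92]
```

View pics/d6.png

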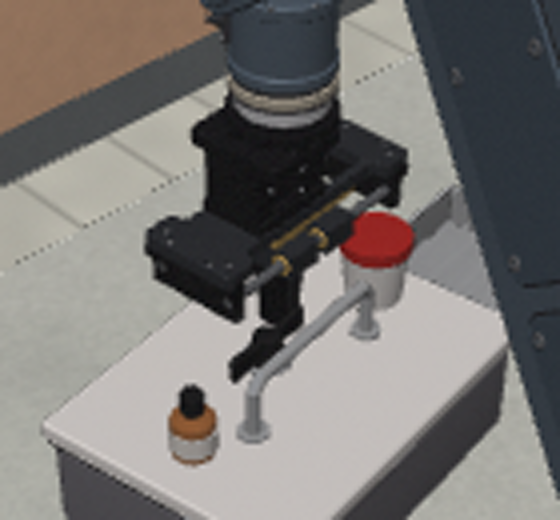

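View pics/s6.png

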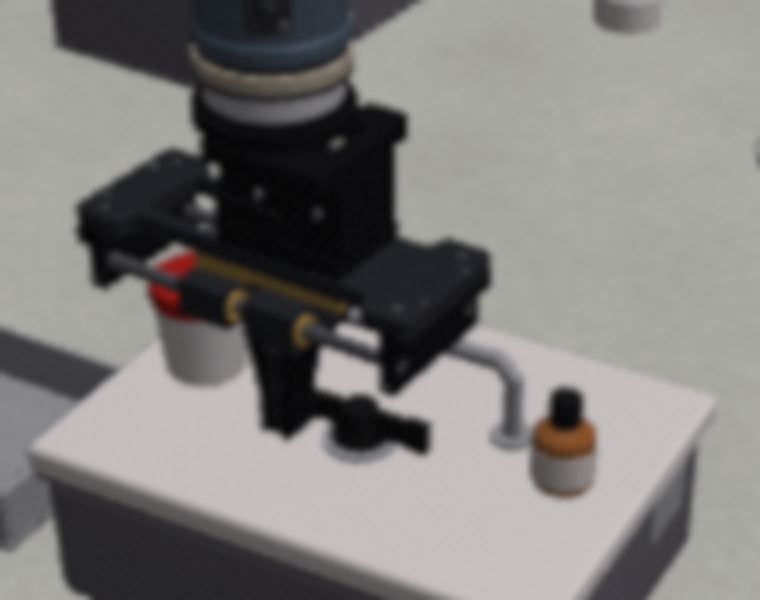

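Call:
move_arm:
  commands:
    - [1,0,0,-3,0]
    - [1,0,0,-8,0]
    - [1,0,0,-12,0]
    - [1,-15,0,-14,0]
    - [1,-35,0,-14,0]
    - [1,-55,0,0,0]
    - [1,-80,0,25,0]
    - [1,-105,0,45,0]

```text
time: 17.63
position: [0.5928, -0.0368, 0.2403]
tool_rot: [-0.704, -0.036, 0.708, -0.035]
ft_force: [0.0, 0.0, -0.7]
grip_width: 0.0003
```

Call:
move_arm:
  commands:
    - [1,-20,-15,15,0]
    - [1,-24,-20,22,0]
    - [1,-24,-20,22,0]
    - [1,-24,-20,22,0]

```text
time: 17.97
position: [0.5711, -0.0194, 0.2642]
tool_rot: [-0.706, -0.036, 0.707, -0.036]
ft_force: [0.5, -0.6, 0.4]
grip_width: 0.0007
```

```bash
python3 - <<'E'
from h import *
o=robot.get_obs(); c=robot.camera('wrist'); save(c,'w7'); pickle.dump((o,c),open('w7.pkl','wb'))
print(o['time'],o['position'],o['joint_velocities'].round(3),o['ft_force'].round(2))
im=c['image'][40:250,125:435,::-1]; cv2.imwrite('pics/w7z.png',cv2.resize(im,None,fx=2.5,fy=2.5,interpolation=cv2.INTER_CUBIC))
for n in ['scene','side']:
    c=robot.camera(n); pickle.dump(c,open(n+'7.pkl','wb'))
    l,t,w,h=dict(scene=(150,160,190,142),side=(215,150,140,130))[n]
    cv2.imwrite(f'pics/{n}7z.png',cv2.resize(c['image'][t:t+h,l:l+w,::-1],None,fx=4,fy=4,interpolation=cv2.INTER_CUBIC))
E
```

```text
17.9667 [ 0.5711466  -0.01937266  0.26419881] [-0.007  0.036 -0.015 -0.001 -0.008  0.001] [ 0.49 -0.65  0.39]
```

View pics/w7z.png

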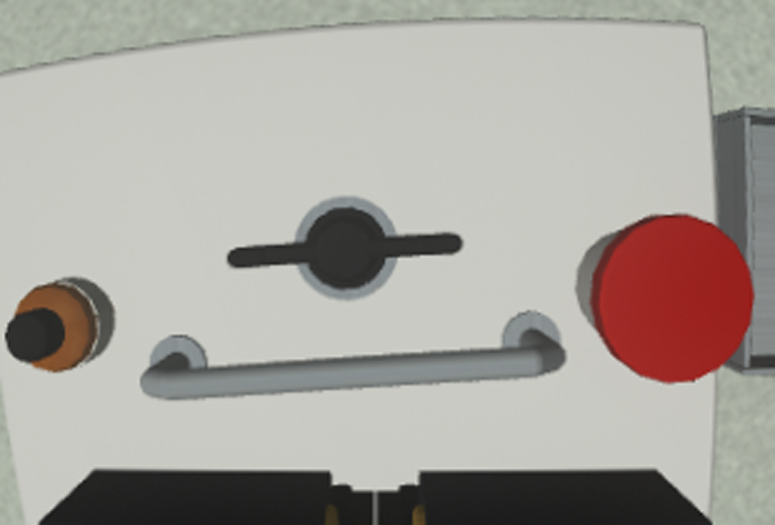

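View pics/scene7z.png

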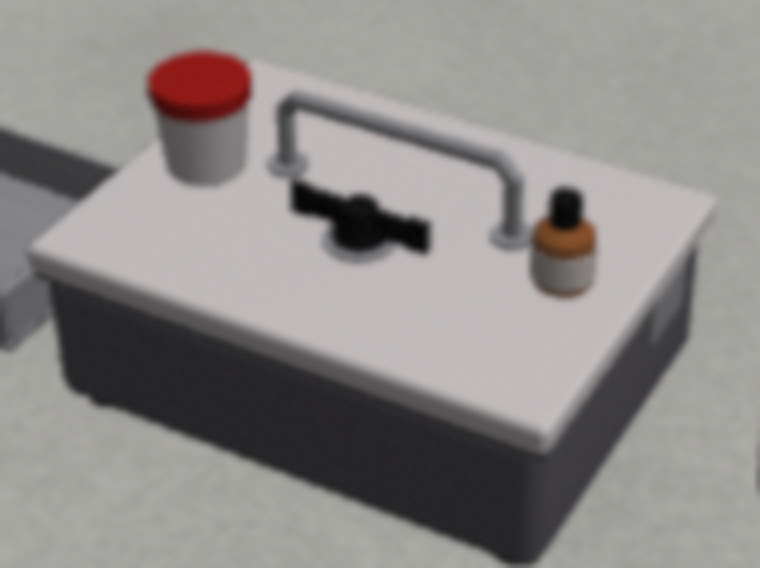

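```bash
python3 - <<'E'
from h import *
o,c=pickle.load(open('w7.pkl','rb'))
l,t=205,105
im=c['image'][t:t+75,l:l+125,::-1]
cv2.imwrite('pics/w7zz.png',cv2.resize(im,None,fx=6,fy=6,interpolation=cv2.INTER_CUBIC))
def up(px,z):
    T=np.eye(4);T[:3,:3]=R.from_quat(o_['tool_rot']).as_matrix();T[:3,3]=o_['position']
    W=T@np.array(c_['tool_from_camera']); d=np.array(px,float)-[c_['cx'],c_['cy']]; rr=np.linalg.norm(d); th=rr/c_['fx']
    v=W[:3,:3]@np.r_[d/rr*np.sin(th),np.cos(th)]; return W[:3,3]+v*(z-W[2,3])/v[2]
ang=lambda a,b:np.degrees(np.arctan2(b[1]-a[1],b[0]-a[0]))
# automatic: dark pixels of screw -> unproject at wing-top plane -> PCA
for f,z in(('w1.pkl',.135),('w7.pkl',.1275)):
    o_,c_=pickle.load(open(f,'rb'))
    g=c_['image'].max(2); m=np.zeros_like(g)
    m[120:175,205:335]=g[120:175,205:335]<75
    n,lab,st,cen=cv2.connectedComponentsWithStats(m.astype(np.uint8)); k=1+np.argmax(st[1:,4]); ys,xs=np.where(lab==k)
    P=np.array([up((x,y),z)[:2] for x,y in zip(xs,ys)])
    mu=P.mean(0); rad=np.linalg.norm(P-mu,axis=1); Q=P[rad>.016]
    s=(Q-mu)@ (Q[np.argmax(np.linalg.norm(Q-mu,axis=1))]-mu)>0
    a,b=Q[s].mean(0),Q[~s].mean(0)
    wa=ang(a,b)%180; print(f,'centre',mu.round(4),'wing world',wa.round(2), 'len',rad.max())
    # lid far edge (+x): sample gradient columns
    pts=[]
    G=cv2.GaussianBlur(c_['image'],(3,3),0).astype(float)
    for x in range(180,400,5):
        col=G[:,x,0]-0; 
        seg=np.abs(np.diff(col[45:115])); 
        y=45+np.argmax(seg)+.5; pts.append(up((x,y),.105)[:2])
    pts=np.array(pts); 
    for _ in range(4):
        vx,vy,x0,y0=cv2.fitLine(pts.astype(np.float32),cv2.DIST_HUBER,0,.001,.001).ravel()
        e=np.abs((pts-[x0,y0])@[-vy,vx]); pts=pts[e<max(.0015,2*np.median(e))]
    la=np.degrees(np.arctan2(vy,vx))%180; print('  edge world',la.round(2),len(pts),e.max(),'wing-edge',round(wa-la,2))
E
```

```text
w1.pkl centre [ 0.6272 -0.0032] wing world 95.22 len 0.03935288581563486
  edge world 99.66 44 0.000707858206174595 wing-edge -4.44
w7.pkl centre [ 0.627  -0.0036] wing world 99.34 len 0.03974655712386159
  edge world 99.54 44 0.0006140800887064089 wing-edge -0.2
```

View pics/w7zz.png

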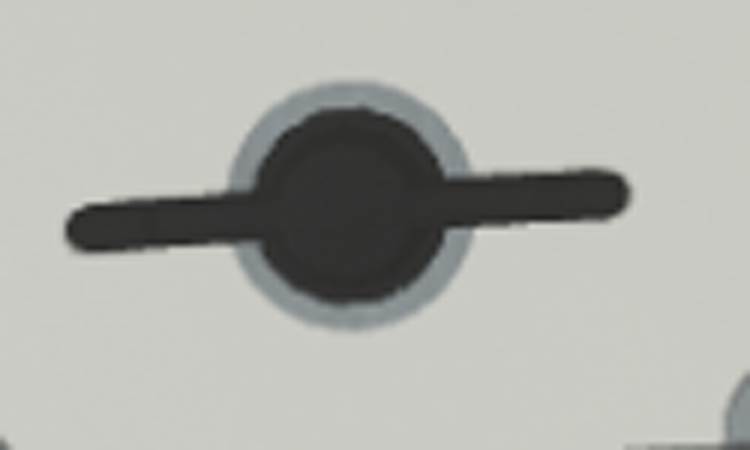

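```bash
sed -i 's/^A=.*/A=np.array([.6270,-.0034]); YAW=9.54/' h.py; python3 - <<'E'
from h import *
plan([(-93,32,27,.2),(-93,32,27,.1375),(-93,32,17,.1375),(-93,32,15,.1375),(-93,32,13,.1375)])
E
```

```text
t 18.12 pos [ 0.5717 -0.0199  0.2631] yaw case -93.8 q6 1.24 F [ 0.3 -0.8 -0.4]
(-93, 32, 27) [1, 62.9, 20.8, -84.3, np.float64(-0.8)]
(-93, 32, 27) [1, 125.4, 20.8, -84.4, np.float64(-0.8)]
(-93, 32, 17) [1, 125.4, 21.0, -74.4, np.float64(-0.8)]
(-93, 32, 15) [1, 125.4, 21.0, -72.4, np.float64(-0.8)]
(-93, 32, 13) [1, 125.4, 21.0, -70.4, np.float64(-0.8)]
```

Call:
move_arm:
  commands:
    - [1,0,10,-35,0]
    - [1,5,20.8,-70,-0.8]
    - [1,25,20.8,-84,-0.8]
    - [1,55,20.8,-84,-0.8]
    - [1,80,20.8,-84,-0.8]
    - [1,100,20.8,-84,-0.8]
    - [1,115,20.8,-84,-0.8]
    - [1,125.4,20.8,-84,-0.8]

```text
time: 18.78
position: [0.6561, -0.032, 0.1352]
tool_rot: [-0.704, -0.041, 0.708, -0.04]
ft_force: [-1.8, 0.4, 0.2]
grip_width: 0.0
```

Call:
move_arm:
  commands:
    - [1,0,0,0,0]
    - [1,0,0,0,0]
    - [1,0,0,2,0]
    - [1,0,0,4,0]
    - [1,0,0,6,0]
    - [1,0,0,8,0]
    - [1,0,0,9,0]
    - [1,0,0,9,0]

```text
time: 19.45
position: [0.6481, -0.033, 0.1399]
tool_rot: [0.706, 0.041, -0.706, 0.041]
ft_force: [0.1, 0.1, -0.4]
grip_width: 0.0005
```

```bash
python3 - <<'E'
from h import *
plan([(-93,32,17,.1375),(-93,32,15,.1375),(-93,32,13,.1375)])
E
```

```text
t 19.45 pos [ 0.6481 -0.033   0.1399] yaw case -93.0 q6 1.23 F [ 0.1  0.1 -0.4]
(-93, 32, 17) [1, 2.4, 0.2, 0.5, np.float64(0.0)]
(-93, 32, 15) [1, 2.4, 0.2, 2.5, np.float64(0.0)]
(-93, 32, 13) [1, 2.4, 0.2, 4.5, np.float64(0.0)]
```

Call:
move_arm:
  commands:
    - [1,2,0,0.7,0]
    - [1,2,0,1.5,0]
    - [1,2,0,1.5,0]
    - [1,2,0,1.5,0]

```text
time: 19.78
position: [0.6467, -0.0331, 0.1372]
tool_rot: [-0.706, -0.041, 0.706, -0.041]
ft_force: [0.7, 0.5, 0.9]
grip_width: 0.0002
```

Call:
move_arm:
  commands:
    - [1,0,0,0.5,0]
    - [1,0,0,1,0]
    - [1,0,0,1,0]
    - [1,0,0,1,0]

```text
time: 20.12
position: [0.6459, -0.0332, 0.1373]
tool_rot: [0.706, 0.041, -0.706, 0.041]
ft_force: [1.2, -0.2, 0.6]
grip_width: 0.0006
```

Call:
move_arm:
  commands:
    - [1,0,0,0.5,0]
    - [1,0,0,1,0]
    - [1,0,0,1,0]
    - [1,0,0,1,0]

```text
time: 20.45
position: [0.6456, -0.0333, 0.1375]
tool_rot: [0.707, 0.041, -0.705, 0.041]
ft_force: [1.8, 1.3, -1.9]
grip_width: 0.0005
```

```bash
python3 - <<'E'
from h import *
plan([(-93,32,15,.1375),(-93,32,13,.1375)])
print(robot.get_obs()['moment'].round(3))
E
```

```text
t 20.45 pos [ 0.6456 -0.0333  0.1375] yaw case -93.0 q6 1.23 F [ 1.8  1.3 -1.9]
(-93, 32, 15) [1, 0.0, 0.2, 0.1, np.float64(0.0)]
(-93, 32, 13) [1, 0.0, 0.2, 2.1, np.float64(0.0)]
[ 0.163 -0.489  0.01 ]
```

Call:
move_arm:
  commands:
    - [1,0,0,0.5,0]
    - [1,0,0,1,0]
    - [1,0,0,1,0]
    - [1,0,0,1,0]

```text
time: 20.78
position: [0.6453, -0.0334, 0.1377]
tool_rot: [0.707, 0.04, -0.705, 0.041]
ft_force: [4.4, 1.6, -2.1]
grip_width: 0.0007
```

```bash
python3 - <<'E'
from h import *
for i in range(3):
  o=robot.get_obs(); print(o['position'].round(5),o['ft_force'].round(2),o['moment'].round(3)); robot.camera('side')
E
```

```text
[ 0.64527 -0.03339  0.13765] [ 4.45  1.57 -2.08] [ 0.323 -0.873  0.084]
[ 0.64527 -0.03336  0.13763] [ 5.12  1.94 -2.22] [ 0.281 -0.899  0.033]
[ 0.64528 -0.03339  0.13764] [ 4.72  1.29 -2.57] [ 0.271 -0.929  0.04 ]
```

Call:
move_arm:
  commands:
    - [1,0,0,0.5,0]
    - [1,0,0,1,0]
    - [1,0,0,1,0]
    - [1,0,0,1,0]

```text
time: 21.27
position: [0.6451, -0.0334, 0.1378]
tool_rot: [0.708, 0.04, -0.704, 0.041]
ft_force: [6.9, 1.9, -2.9]
grip_width: 0.0001
```

```bash
python3 - <<'E'
from h import *
for i in range(3):
  o=robot.get_obs(); print(o['position'].round(5),o['ft_force'].round(2),o['moment'].round(3)); robot.camera('side')
E
```

```text
[ 0.6451  -0.03341  0.13777] [ 6.94  1.9  -2.91] [ 0.405 -1.162  0.083]
[ 0.64508 -0.03341  0.13773] [ 6.9   2.61 -2.73] [ 0.358 -1.168  0.036]
[ 0.6451  -0.03339  0.13775] [ 6.45  2.37 -2.85] [ 0.38  -1.097  0.037]
```

```bash
python3 - <<'E'
from h import *
c=robot.camera('scene'); b=pickle.load(open('scene7.pkl','rb'))
s=np.vstack([x['image'][195:235,225:275,::-1] for x in (b,c)])
cv2.imwrite('pics/cmp.png',cv2.resize(s,None,fx=7,fy=7,interpolation=cv2.INTER_CUBIC))
d=robot.camera('side'); e=pickle.load(open('side7.pkl','rb'))
s=np.vstack([x['image'][180:220,260:310,::-1] for x in (e,d)])
cv2.imwrite('pics/cmp2.png',cv2.resize(s,None,fx=7,fy=7,interpolation=cv2.INTER_CUBIC))
E
```

```text
(no output)
```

View pics/cmp.png

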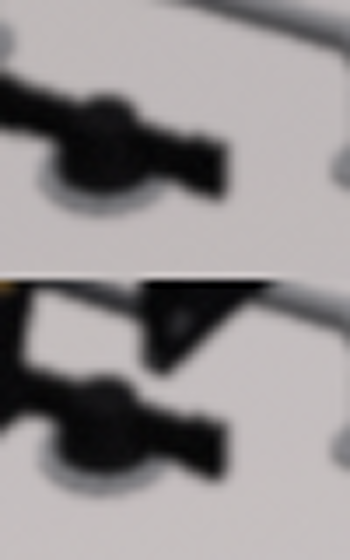

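View pics/cmp2.png

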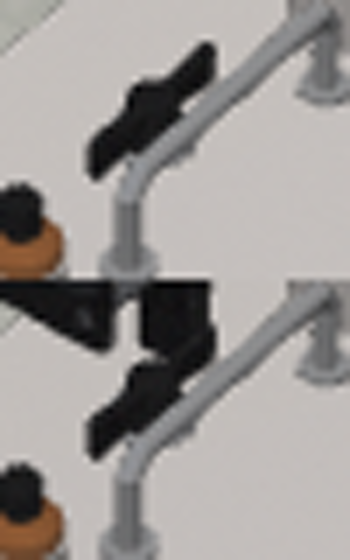

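Call:
move_arm:
  commands:
    - [1,0,0,-3,0]
    - [1,0,2,-6,0]
    - [1,-4,4,-6,0]
    - [1,-8,4,-6,0]
    - [1,-8,4,-4,0]
    - [1,-8,4,-3,0]
    - [1,-8,4,-2,0]
    - [1,-8,4,-2,0]

```text
time: 22.18
position: [0.6457, -0.0375, 0.1458]
tool_rot: [0.707, 0.04, -0.705, 0.041]
ft_force: [2.0, -0.5, 1.3]
grip_width: 0.0007
```

```bash
python3 - <<'E'
from h import *
plan([(-93,36,15,.1455),(-93,36,13,.1455)]); print(robot.get_obs()['moment'].round(3))
E
```

```text
t 22.18 pos [ 0.6457 -0.0375  0.1458] yaw case -93.0 q6 1.23 F [ 2.  -0.5  1.3]
(-93, 36, 15) [1, 0.3, 0.0, -0.3, np.float64(0.0)]
(-93, 36, 13) [1, 0.3, 0.0, 1.7, np.float64(0.0)]
[ 0.002 -0.288  0.007]
```

Call:
move_arm:
  commands:
    - [1,0,0,0.5,0]
    - [1,0,0,1,0]
    - [1,0,0,1,0]
    - [1,0,0,1,0]

```text
time: 22.52
position: [0.6455, -0.0376, 0.1458]
tool_rot: [0.707, 0.04, -0.705, 0.041]
ft_force: [4.8, 0.8, 1.6]
grip_width: 0.0003
```

```bash
python3 - <<'E'
from h import *
for i in range(3):
  o=robot.get_obs(); print(o['position'].round(5),o['ft_force'].round(2),o['moment'].round(3)); robot.camera('side')
E
```

```text
[ 0.6455  -0.03757  0.14581] [4.82 0.84 1.59] [ 0.109 -0.698  0.014]
[ 0.64544 -0.03753  0.1458 ] [4.57 0.52 1.  ] [ 0.105 -0.804 -0.041]
[ 0.64543 -0.03757  0.14578] [5.22 0.92 1.24] [ 0.095 -0.86  -0.036]
```

Call:
move_arm:
  commands:
    - [1,0,0,0.5,0]
    - [1,0,0,1,0]
    - [1,0,0,1,0]
    - [1,0,0,1,0]

```text
time: 23.0
position: [0.6452, -0.0376, 0.1459]
tool_rot: [0.708, 0.04, -0.704, 0.041]
ft_force: [7.0, 1.1, 0.3]
grip_width: 0.0005
```

```bash
python3 - <<'E'
from h import *
for i in range(3):
  o=robot.get_obs(); print(o['position'].round(5),o['ft_force'].round(2),o['moment'].round(3)); robot.camera('side')
E
```

```text
[ 0.64516 -0.03759  0.14588] [6.98 1.12 0.27] [ 0.189 -1.162 -0.073]
[ 0.6452  -0.03758  0.1459 ] [5.98 0.79 0.83] [ 0.151 -1.132 -0.058]
[ 0.6452  -0.03761  0.14591] [6.84 0.51 0.46] [ 0.187 -1.148 -0.069]
```

Call:
move_arm:
  commands:
    - [1,0,0,-2,0]
    - [1,0,0,-6,0]
    - [1,0,0,-12,0]
    - [1,-15,0,-14,0]
    - [1,-35,0,-14,0]
    - [1,-60,0,0,0]
    - [1,-85,0,25,0]
    - [1,-110,-5,45,0]

```text
time: 23.82
position: [0.5956, -0.0381, 0.2548]
tool_rot: [-0.704, -0.041, 0.708, -0.04]
ft_force: [0.1, -0.5, 0.1]
grip_width: 0.0003
```

Call:
move_arm:
  commands:
    - [1,-10,-15,15,0]
    - [1,-10,-20,22,0]
    - [1,-10,-20,22,0]
    - [1,-10,-20,22,0]
    - [1,-10,-20,22,0]
    - [1,-10,-20,22,0]
    - [1,-10,-20,22,0]

```text
time: 24.4
position: [0.5742, -0.0208, 0.2641]
tool_rot: [-0.705, -0.041, 0.707, -0.04]
ft_force: [-0.4, 0.4, 1.1]
grip_width: 0.0001
```

```bash
cat > meas.py <<'E'
from h import *
def meas(o_,c_,z,show=''):
    def up(px,z):
        T=np.eye(4);T[:3,:3]=R.from_quat(o_['tool_rot']).as_matrix();T[:3,3]=o_['position']
        W=T@np.array(c_['tool_from_camera']); d=np.array(px,float)-[c_['cx'],c_['cy']]; rr=np.linalg.norm(d); th=rr/c_['fx']
        v=W[:3,:3]@np.r_[d/rr*np.sin(th),np.cos(th)]; return W[:3,3]+v*(z-W[2,3])/v[2]
    ang=lambda a,b:np.degrees(np.arctan2(b[1]-a[1],b[0]-a[0]))
    g=c_['image'].max(2); m=np.zeros_like(g); m[120:175,205:335]=g[120:175,205:335]<75
    n,lab,st,cen=cv2.connectedComponentsWithStats(m.astype(np.uint8)); k=1+np.argmax(st[1:,4]); ys,xs=np.where(lab==k)
    P=np.array([up((x,y),z)[:2] for x,y in zip(xs,ys)]); mu=P.mean(0); rad=np.linalg.norm(P-mu,axis=1)
    Q=P[rad>.016]; s=(Q-mu)@(Q[np.argmax(np.linalg.norm(Q-mu,axis=1))]-mu)>0
    wa=ang(Q[s].mean(0),Q[~s].mean(0))%180
    pts=[]; G=cv2.GaussianBlur(c_['image'],(3,3),0).astype(float)
    for x in range(180,400,5):
        y=45+np.argmax(np.abs(np.diff(G[45:115,x,0])))+.5; pts.append(up((x,y),.105)[:2])
    pts=np.array(pts)
    for _ in range(4):
        vx,vy,x0,y0=cv2.fitLine(pts.astype(np.float32),cv2.DIST_HUBER,0,.001,.001).ravel()
        e=np.abs((pts-[x0,y0])@[-vy,vx]); pts=pts[e<max(.0015,2*np.median(e))]
    la=np.degrees(np.arctan2(vy,vx))%180
    print('centre',mu.round(4),'wing',wa.round(2),'edge',la.round(2),len(pts),'diff',round(wa-la,2),'len',rad.max().round(4))
E
python3 - <<'E'
from meas import *
o=robot.get_obs(); c=robot.camera('wrist'); pickle.dump((o,c),open('w8.pkl','wb')); save(c,'w8')
print(o['time'],o['position'],o['joint_velocities'].round(3),o['ft_force'].round(1))
for f,z in(('w1.pkl',.135),('w7.pkl',.1275),('w8.pkl',.1275)): meas(*pickle.load(open(f,'rb')),z)
c=robot.camera('scene'); save(c,'s8')
E
```

```text
24.4 [ 0.57423969 -0.02079444  0.26412976] [-0.    -0.006  0.002  0.002 -0.001  0.001] [-0.4  0.4  1.1]
centre [ 0.6272 -0.0032] wing 95.22 edge 99.66 44 diff -4.44 len 0.0394
centre [ 0.627  -0.0036] wing 99.34 edge 99.54 44 diff -0.2 len 0.0397
centre [ 0.6271 -0.0037] wing 99.38 edge 99.53 44 diff -0.14 len 0.0398
```

View pics/w8.png

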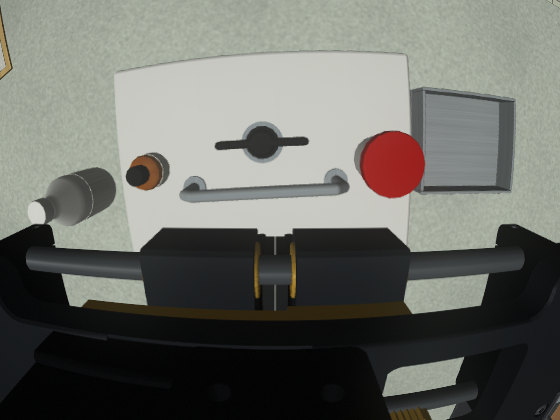

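View pics/s8.png

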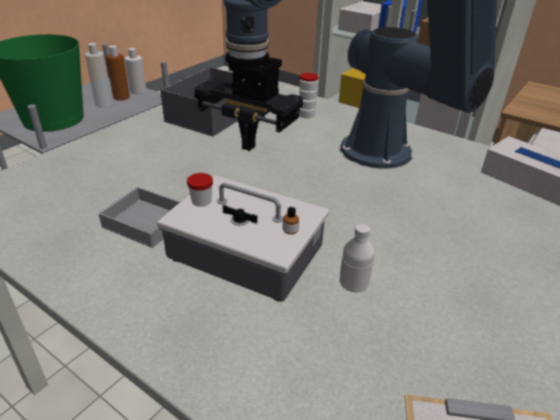

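```bash
python3 - <<'E'
from rig import robot
print(robot.hand_in())
E
```

```text
the job is handed in; nothing more can be done
None
```

The wing screw is home. I pushed its wings about 356° clockwise with the closed fingertips in three strokes: one wing from −94° to −120° (case frame), then +60° to −120°, then +60° to −90°. I then seated it with a gentle push, backed off, raised the gripper clear and handed in at about 24.5 s.

**Last checks:**
- **Wings:** seen from above, they lie within about 0.2° of the lid's long edge. That puts the screw at about 7.857 rad, with home at 7.854.
- **Everything else:** the lid edge's direction and the screw's centre are unchanged to about 0.1° and 0.5 mm. The cup, bottle, spray and tray look unmoved in the pictures.
- **Forces:** pushing took about 2–3 N along the turn. The seating push reached at most about 9.5 N, well under the limits. The gripper touches nothing.

**One disagreement:** at home the screw met a much stiffer stop than the 0.5 N·m per rad given for the seal. Between about 2 and 7 N at the wing tip it gave under about 0.02 rad. Two further pushes, at different heights, met the same stop, and after release the wings sat within 0.1° of where they were before. I took it as fully tight and did not force it, so I never clearly saw it spring back.

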